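Latch the spring gate of the paint caddy

TASK

Shut the spring-loaded gate of the paint caddy so the jars cannot slide out: swing the bar (it has an upright handle) home against its spring, lift it over the lip of the keeper and let it down fully inside the keeper so that it stays latched when you let go. Leave the jars and everything else on the bench where they are.

Things in the scene. Friction and masses are not known exactly. Their poses are not given: they have to be found in the camera images.
- rack: Wooden paint caddy fixed to the bench: base board 190 x 340 x 18 mm (caddy x -30 to +160 mm), posts set back to x +40 mm or more, a narrow shelf above. Origin: on the bench under the middle of the closed gate line. x: into the caddy from its open front (the side facing the robot); y: left along the gate line, towards the hinge; z up.
- shelf_edge (a point): Middle of the lower front edge of the caddy's shelf, 250 mm above the bench, at caddy x -20 mm. The shelf (105 mm deep, 340 mm wide) covers the shut gate, so a gripper coming straight down is blocked there; one tilted about 40 degrees, pointing down and into the caddy, has room.
- gate_hinge (a point): Point on the vertical hinge pin of the gate, 116 mm above the bench, at caddy x 0, y +100 mm. Does not move with the gate. The pin and its 20 mm cap end 166 mm above the bench.
- gate_grip (a point): Middle of the gate's handle, an upright round wooden dowel 20 mm thick and 60 mm tall, standing on the gate bar 140 mm from the hinge axis. With the gate down the dowel spans 84 (the bar's top) to 144 mm above the bench and this point lies at 116 mm. It moves with the gate.
- gate_tip (a point): Middle of the free end of the gate, a level steel bar 12 mm thick and 18 mm high, 200 mm from hinge axis to this end; with the gate down it spans 66 to 84 mm above the bench.
- gate (a joint): Swing of the gate, rad. 0: shut; positive: open out of the front (at angle a the bar points along caddy (-sin a, -cos a)). Range -0.07 to 1.35. A torsion spring (0.8 N m/rad, friction 0.12 N m) holds it open near 1.05; about 6 N at the handle when shut. Pushed shut unlifted, the keeper's lip stops it at about 0.14; latched, it leans on the lip's inner face at about 0.03.
- gate_lift (a joint): How far the whole gate is lifted up its hinge pin, m: 0 fully down, 0.036 highest. It slides freely and sinks by its weight (about 0.37 kg). At least 0.018 is needed for the bar to pass over the keeper's lip.
- keeper_slot (a point): Middle of the floor of the keeper, the steel channel that takes the gate's tip: 66 mm above the bench, at caddy x 0, y -87 mm. Open above and along the bar, 28 mm long; front lip 8 mm thick (caddy x -20 to -12 mm), rear wall from +30 mm, both with tops 84 mm above the bench, 18 mm over the floor.
- jar0: Standing or lying bystander; leave it where it is. Paint jar, 54 mm diameter, 95 mm tall, inside the caddy behind the gate. Origin: centre of its underside.
- jar1: Standing or lying bystander; leave it where it is. Paint jar like jar0.
- jar2: Standing or lying bystander; leave it where it is. Paint jar like jar0.
- dish: Standing or lying bystander; leave it where it is. White mixing dish, 72 mm diameter, 28 mm tall, on the bench in front of the caddy; the gate swings over it. Origin: centre of its underside.
- cup: Standing or lying bystander; leave it where it is. Aluminium water cup, 68 mm diameter, 85 mm tall, on the bench beside the caddy's keeper end. Origin: centre of its underside.
- brush: Standing or lying bystander; leave it where it is. Paint brush about 190 mm long, lying on the bench.
- paint_bottle: Standing or lying bystander; leave it where it is. White bottle, 60 mm diameter, 160 mm tall, standing at the left. Origin: centre of its underside.
- tube: Standing or lying bystander; leave it where it is. Cardboard tube 200 mm long, 44 mm thick, lying at the right.
- spatula: Standing or lying bystander; leave it where it is. Spatula about 200 mm long, lying on the bench.

How it is judged:
By the outcome, as a careful person would: the job done as asked, in the order asked, and still so for the second after the job is handed in, with the robot touching nothing.
It also fails if it takes over 45 s, if anything falls off the work surface, if the arm or the gripper's body presses on something with over 40 N, if the wrist force passes 120 N, or if a joint passes its speed limit or range.

ROBOT

A 6-joint arm with a two-finger parallel gripper is mounted at the origin on the work surface. World frame = base frame: x ahead of the robot, y to its left, z up, the work surface at z = 0. Lengths are in mm, angles in rad, forces in N, time in s.
With the tool pointing down it reaches from about 350 to 775 mm from the base axis. Payload 7.3 kg.
Tool frame: the origin (TCP) lies midway between the tips of the shut fingers; the grasp point (between the pads) lies 19 mm behind it (bot.tcp_to_grasp is the distance from the TCP to the grasp point, in mm); z points along the fingers, y is the line along which they close (so a half turn about z gives the same grasp; the last joint's range is limited). The gripper opens to 92 mm and grips with 3 to 60 N. Pads are 19 mm wide; open, the fingers measure 130 mm over their backs; the gripper's body (75 mm by 190 mm) begins 47 mm behind the grasp point.
Start: joints at [1.069, 0.342, 1.524, -0, 1.275, -0.146], TCP at [182.865, 492.143, 226.741] pointing down, gripper open.
Joint ranges: [-2.53, 2.53], [-0.77, 2.02], [0.04, 2.7], [-1, 4.14], [0.28, 2.66], [-3.11, 3.11]. Speed limits (rad/s): [2.57, 2.57, 3.14, 3.14, 3.14, 3.14].

INTERFACE

Orientations are given as [roll, pitch, yaw] about the fixed x, y, z axes, in that order (R = Rz(yaw) Ry(pitch) Rx(roll)).
In Python, from plant import bot, viewer gives the robot as it stands. The module is installed in compiled form; this text tells all that it offers.
- The arm moves only by the shell command python3 -m handwheel 'ROWS'. ROWS is text: rows parted by semicolons, each of 7 numbers parted by spaces: the shift along the tool's x, y, z scaled (see below), then the turn, a rotation vector about the tool's x, y, z scaled (see below), then the opening, from -1 (shut) to 1 (fully open), so that 0 is half open. In form: tx ty tz rx ry rz gripper; .... A call has 1 to 8 rows; each row is the pose to reach, as a shift and turn from the pose commanded when the call began, along the tool's axes at that moment, turning the shorter way round; what a row does not reach only later rows make up. The controller multiplies each number of a shift by 10 cm and each number of a turn by pi rad. A row lasts 1/12 s, in which the tool goes at most 41.7 mm and 7.16 degrees, less where a joint would pass 70% of its speed; a pose out of reach is approached as far as the arm can. A call with a number of a shift or a turn outside -1 to 1 is refused whole. A call with a gripper value outside its range is refused whole. The fingers move at their own pace and stop on an object; the grip force is fixed at half the most. Time passes only in rows, so rows that repeat a pose let the fingers close. It gives the time, the measured TCP pose, the force, the opening and the grip force at its end, in the units of the state.
- bot.get_obs(): the state, without advancing time (a new reading comes with each control period).
- viewer.capture(name): name is "scene" or "top" or "wrist"; returns a dict with "frame" (480x640x3 uint8, red, green, blue), "fov_y" (degrees; the focal length in pixels is half the picture's height over the tangent of half this angle, whatever the lens; pixels are square), "cx", "cy" (the principal point, pixels), "dist_coeffs" ([k1, k2, p1, p2, k3] as OpenCV has them; the pictures are not rectified), "T" (4x4, takes a point from camera to world coordinates). Camera axes: x right, y down, z forward; pixel columns grow to the right and rows downward; lengths in mm; the calibration is good to about 2 mm. A picture is of the moment at which its call begins. There is no depth.
- bot.close_job(): hands the job in; it is judged then, once.
Trained networks look in a picture, given as the dict that the camera call returned (one of the last four; its "shot" number tells which), for a name from the list of things; names that differ only in an ending like _2 or _b are one class to them, and where a whole thing is asked for, a point or a joint stands for the part that bears it (a point fixed in the world has none). Each returns a list of dicts, best first, with "score" (0 to 1); they miss things now and then, are a little off and sometimes report something else, mostly with a low value. They report only what shows in the picture. A call takes as long as a camera call.
- viewer.recognise(target, picture): "centre" ([column, row] in pixels, amid what is visible of it).
- viewer.cut_out(target, picture): "pixels" (480x640 bool, what is visible of it) and "centre" ([column, row] in pixels, amid what is visible of it).
The state is a dict: "time": time; "joint_positions": joint angles; "dq": joint speeds; "tau": joint torques, N m; "tool_pos": TCP position; "tcp_rot": TCP orientation; "contact_force": force on the tool from outside, world axes, zero at the start; "moment": the same for the moment, N m; "grip_width": finger opening in mm; "finger_force": force on a finger pad.
Only numpy, scipy, OpenCV 4.12 (cv2) and the standard library are available. Lean on these libraries where they do the work, as an engineer would, in place of code of your own. Each camera call takes 0.05 s, during which the arm holds its last target. There are 200 camera calls.

## Working session

There is one attempt and no reset: what is moved stays moved. The work goes in short steps, Python scripts to look and compute and a shell command to move; the robot and the scene stay as the last step left them, time stands still between calls to the robot, and variables do not carry over. Pictures are saved under pics/ and viewed, at most 10 in all, crops included, and the job is handed in when it is done.

```bash
mkdir -p pics; cat > h.py <<'E'
import numpy as np, cv2
from plant import bot, viewer
from scipy.spatial.transform import Rotation as R
def K(p):
    f=240/np.tan(np.radians(p["fov_y"])/2); return np.array([[f,0,p["cx"]],[0,f,p["cy"]],[0,0,1.]])
def ray(p,uv):
    n=cv2.undistortPoints(np.array([[uv]],float),K(p),np.array(p["dist_coeffs"],float))[0,0]
    T=np.array(p["T"]); return T[:3,3],T[:3,:3]@np.array([n[0],n[1],1])
def onz(p,uv,z):
    o,d=ray(p,uv); return o+d*(z-o[2])/d[2]
def tri(a,b):
    A=[];B=[]
    for p,uv in (a,b):
        o,d=ray(p,uv); d=d/np.linalg.norm(d); M=np.eye(3)-np.outer(d,d); A.append(M);B.append(M@o)
    return np.linalg.lstsq(np.vstack(A),np.hstack(B),rcond=None)[0]
def proj(p,X):
    T=np.linalg.inv(np.array(p["T"])); r=cv2.Rodrigues(T[:3,:3])[0]
    return cv2.projectPoints(np.array(X,float).reshape(-1,3),r,T[:3,3],K(p),np.array(p["dist_coeffs"],float))[0][:,0]
def save(p,n): cv2.imwrite("pics/"+n,p["frame"][:,:,::-1])
E
python3 - <<'E'
from h import *
np.set_printoptions(precision=1,suppress=True)
o=bot.get_obs(); print(o["tool_pos"],o["tcp_rot"],bot.tcp_to_grasp)
P={n:viewer.capture(n) for n in("scene","top")}
for n in P: save(P[n],n+"0.png"); print(n,np.array(P[n]["T"])[:3,3])
Z=dict(shelf_edge=250,gate_hinge=116,gate_grip=116,gate_tip=75,keeper_slot=66,jar0=47,dish=14,cup=42)
for t in Z:
    u={}
    for n in P:
        r=viewer.recognise(t,P[n])
        for q in r[:2]: print(t,n,np.array(q["centre"]),round(q["score"],2),onz(P[n],q["centre"],Z[t]))
        if r:u[n]=(P[n],r[0]["centre"])
    if len(u)==2: print("   tri",tri(u["scene"],u["top"]))
E
```

```text
[182.7 491.8 226. ] [-3.1 -0.   2.8] 18.8
scene [1197.6  573.9  808.1]
top [ 487.1  -15.3 1409.2]
shelf_edge scene [288.4 285.1] 0.61 [792.  141.9 250. ]
shelf_edge top [315.6 194.7] 0.72 [670.6  25.3 250. ]
shelf_edge top [311.7 253.9] 0.53 [532.3  34.  250. ]
   tri [691.4  31.8 109.8]
gate_hinge scene [287.2 283.3] 0.82 [692.3  32.4 116. ]
gate_hinge top [317.5 195.3] 0.56 [690.2  25.1 116. ]
   tri [689.7  26.7 110.8]
gate_grip scene [269.3 311.3] 0.69 [774.4  62.  116. ]
gate_grip top [311.1 258.9] 0.52 [524.6  41.2 116. ]
   tri [599.3  -8.3 -55.7]
gate_tip scene [331.  297.4] 0.22 [632.6 104.2  75. ]
gate_tip top [310.2 253.3] 0.88 [540.7  45.5  75. ]
   tri [549.5  44.5 -26.6]
keeper_slot scene [288.5 283.1] 0.65 [653.4  -4.9  66. ]
keeper_slot top [319.2 195.7] 0.98 [697.  22.  66.]
   tri [687.2  24.3 108.3]
jar0 scene [269.9 310.7] 0.97 [730.   10.7  47. ]
jar0 scene [247.  298.9] 0.95 [738.5 -55.   47. ]
jar0 top [166.9 269.9] 0.56 [495.9 439.6  47. ]
jar0 top [501.  297.2] 0.35 [ 422.8 -470.6   47. ]
   tri [670.3 252.6 269.2]
dish scene [319.1 272.8] 0.65 [538.4 -13.3  14. ]
dish top [330.7 256.8] 0.89 [533.4  -8.9  14. ]
   tri [535.6 -11.4  13.2]
cup scene [242.9 244.4] 0.73 [ 607.6 -216.6   42. ]
cup scene [289.  280.3] 0.61 [628.  -29.5  42. ]
cup top [318.8 193.6] 0.7 [706.6  23.8  42. ]
cup top [412.3 231.2] 0.69 [ 602.6 -232.3   42. ]
   tri [711.2  -8.4 212.8]
```

View pics/scene0.png

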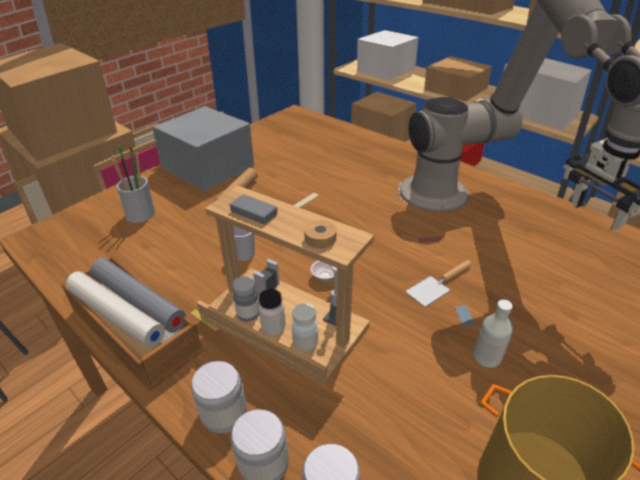

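View pics/top0.png

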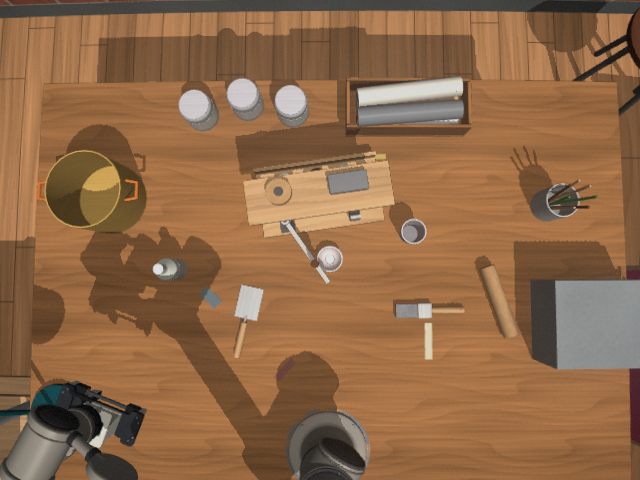

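The scene view shows the caddy from behind. In the top view, the gate's hinge is near (288,226), the handle near (315,264), the tip near (327,282) and the keeper near (355,215). The dish is at (330,258). I'll enlarge the top view.

```bash
python3 - <<'E'
import cv2
a=cv2.imread("pics/top0.png")[145:295,235:435]
cv2.imwrite("pics/crop.png",cv2.resize(a,None,fx=4,fy=4,interpolation=cv2.INTER_CUBIC))
E
```

```text
(no output)
```

View pics/crop.png

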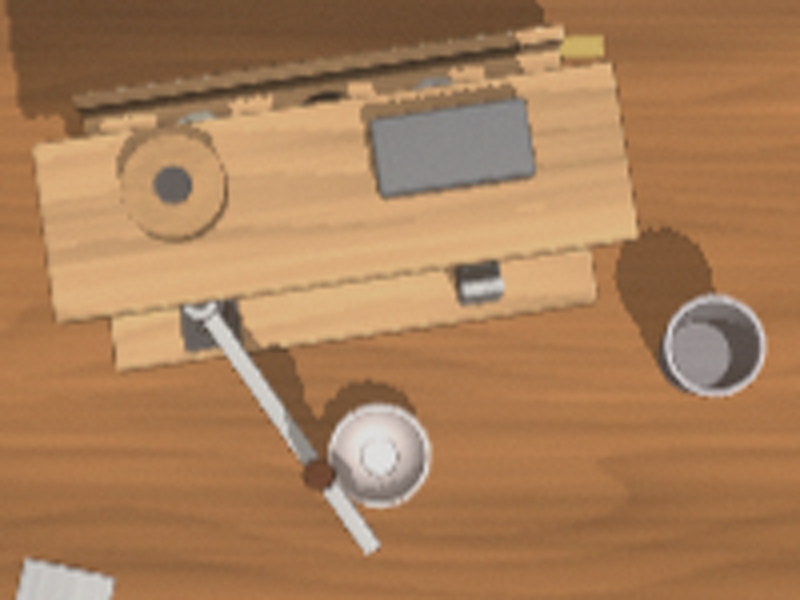

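The crop shows the hinge cap at (285,222), the dowel top at (314.5,263.3), the bar tip at (328,282), and the keeper lip at about (355.3,217.5). The base front corners are at (264.5,237) and (384.3,219.3).

```bash
cat >> h.py <<'E'
E
python3 - <<'E'
from h import *
np.set_printoptions(precision=1,suppress=True)
p=viewer.capture("top")
L=onz(p,(264.5,237),18);Rr=onz(p,(384.3,219.3),18)
S1=onz(p,(235+60/4,145+322/4),268); S2=onz(p,(235+638/4,145+237/4),268)
H=onz(p,(285,222),166);G=onz(p,(314.5,263.3),144);T=onz(p,(328,282),84);Kp=onz(p,(355.3,217.5),84)
for n,v in dict(L=L,R=Rr,S1=S1,S2=S2,H=H,G=G,T=T,K=Kp).items(): print(n,v)
print(np.linalg.norm(L-Rr),np.linalg.norm(S1-S2),np.linalg.norm((G-H)[:2]),np.linalg.norm((T-H)[:2]))
for a,b in((L,Rr),(S1,S2)): 
    d=(a-b)[:2];d/=np.linalg.norm(d); yaw=np.arctan2(-d[0],d[1]); print("yaw",yaw)
yw=np.arctan2(-(L-Rr)[0],(L-Rr)[1]); ex=np.array([np.cos(yw),np.sin(yw)]);ey=np.array([-ex[1],ex[0]])
O=(L+Rr)[:2]/2+30*ex; print("O from base",O,"from hinge",H[:2]-100*ey,"from shelf",(S1+S2)[:2]/2+20*ex, "from G")
for n,v in dict(H=H,G=G,T=T,K=Kp).items(): print(n,(v[:2]-O)@ex,(v[:2]-O)@ey)
s=viewer.capture("scene")
E
```

```text
L [588.4 175.8  18. ]
R [ 637.9 -158.4   18. ]
S1 [596.7 175.2 268. ]
S2 [ 645.6 -156.4  268. ]
H [615.2 104.6 166. ]
G [512.7  31.4 144. ]
T [464.7  -2.1  84. ]
K [635.6 -74.6  84. ]
337.89654290561083 335.1205511231214 125.9346802847888 184.47290233734296
yaw 0.14713232047459876
yaw 0.14640128356916204
O from base [642.9  13.1] from hinge [629.9   5.6] from shelf [640.9  12.3] from G
H -13.951930572390065 94.50322809076923
G -126.0619805424643 37.13703252108349
T -178.45602750767912 11.02476507025184
K -20.025655517874615 -85.68817565555277
```

```bash
cat >> h.py <<'E'
YAW=.147; O=np.array([642.,12.7,0]); C=R.from_euler('z',YAW)
def W(c): return O+C.apply(c)
def rot(t):  # tool z tilted t from down towards caddy +x, tool y = caddy y
    z=np.array([np.sin(t),0,-np.cos(t)]); y=np.array([0,1,0]); return C*R.from_matrix(np.c_[np.cross(y,z),y,z])
def gatept(a,lift=0): return W([-140*np.sin(a),100-140*np.cos(a),116+lift])
def now():
    o=bot.get_obs(); return np.array(o["tool_pos"]),R.from_euler('xyz',o["tcp_rot"]),o
def need(g,t=.75,back=0,msg=""):  # g: grasp point world
    p,r,o=now(); q=rot(t); z=q.as_matrix()[:,2]
    tcp=g+z*(bot.tcp_to_grasp-back)
    print(msg,"tcp",tcp.round(1),"shift",(r.inv().apply(tcp-p)/100).round(3),"turn",((r.inv()*q).as_rotvec()/np.pi).round(3))
def where():
    p,r,o=now(); z=r.as_matrix()[:,2]; g=p-z*bot.tcp_to_grasp; c=C.inv().apply(g-O)
    print("grasp caddy",c.round(1),"gate a",np.arctan2(-c[0],100-c[1]).round(3),"r",np.hypot(c[0],c[1]-100).round(1),"F",np.round(o["contact_force"],1),"w",o["grip_width"],"ff",o["finger_force"],"t",o["time"])
E
python3 -c "
from h import *
print(gatept(1.107))
need(gatept(1.107),back=110)"
```

```text
[512.66606532  31.32869617 116.        ]
 tcp [451.2  22.2 182.7] shift [-4.152 -3.471  0.44 ] turn [-0.06  -0.234 -0.152]
```

```bash
python3 -m handwheel '-1 -.84 0 0 0 0 1;-1 -.84 0 0 0 0 1;-1 -.84 0 0 0 0 1;-1 -.84 0 0 0 0 1'; python3 -m handwheel '-1 -.84 0 0 0 0 1;-1 -.84 0 0 0 0 1;-1 -.84 0 0 0 0 1;-1 -.84 0 0 0 0 1'; python3 -m handwheel '-1 -.84 0 0 0 0 1;-1 -.84 0 0 0 0 1;-1 -.84 0 0 0 0 1;-1 -.84 0 0 0 0 1'; python3 -c "
from h import *
need(gatept(1.107),back=110)"
```

```text
time: 1.33
tool_pos: [249.2, 374.3, 226.7]
tcp_rot: [-3.14, 0.001, 2.783]
contact_force: [1.0, 1.3, -0.1]
grip_width: 91.9
finger_force: 0.0
time: 1.67
tool_pos: [314.2, 260.9, 226.9]
tcp_rot: [-3.141, 0.002, 2.781]
contact_force: [0.7, 1.0, 1.0]
grip_width: 91.7
finger_force: 0.0
time: 2.0
tool_pos: [379.1, 147.5, 227.0]
tcp_rot: [-3.141, 0.002, 2.781]
contact_force: [0.6, -0.1, -0.2]
grip_width: 91.9
finger_force: 0.0
 tcp [451.2  22.2 182.7] shift [-1.115 -0.917  0.446] turn [-0.061 -0.233 -0.154]
```

```bash
python3 -m handwheel '-.3 -.25 0 -.01 -.035 -.02 1;-.5 -.4 0 -.02 -.07 -.045 1;-.7 -.6 .1 -.03 -.105 -.07 1;-.9 -.8 .2 -.035 -.14 -.09 1;-1 -.92 .3 -.045 -.175 -.115 1;-1 -.92 .35 -.055 -.21 -.14 1;-1 -.92 .4 -.061 -.233 -.154 1;-1 -.92 .4 -.061 -.233 -.154 1'; python3 - <<'E'
from h import *
where(); need(gatept(1.107),back=110)
p=viewer.capture("wrist"); save(p,"w1.png")
for t in("gate_grip","gate_tip","gate"):
    for q in viewer.recognise(t,p)[:2]: print(t,q["centre"],q["score"],onz(p,q["centre"],116))
print("expected dowel",proj(p,[gatept(1.107),gatept(1.107,28),gatept(1.107,-32)]))
E
```

```text
time: 2.67
tool_pos: [438.1, 40.5, 190.0]
tcp_rot: [3.063, 0.587, -3.115]
contact_force: [-0.0, 0.5, -0.5]
grip_width: 91.2
finger_force: 0.0
grasp caddy [-208.1   57.2  205.6] gate a 1.368 r 212.4 F [-0.   0.5 -0.5] w 91.21080518622583 ff 0.0 t 2.6667
 tcp [451.2  22.2 182.7] shift [-0.065 -0.196  0.115] turn [ 0.001 -0.051 -0.032]
gate_grip [293.2, 250.4] 0.92 [494.44345656  32.59057915 116.        ]
gate_tip [293.2, 246.0] 0.79 [489.66449746  32.50075475 116.        ]
gate_tip [302.6, 271.3] 0.46 [519.26324842  39.98765156 116.        ]
gate [296.7, 249.2] 0.97 [493.15126828  34.96124852 116.        ]
expected dowel [[290.9813173  266.13195202]
 [291.72146568 299.56530721]
 [290.26306148 232.86760938]]
```

View pics/w1.png

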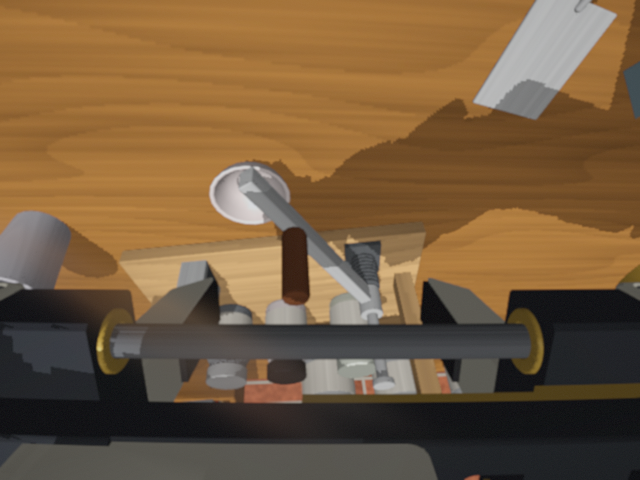

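The wrist view shows the dowel from (294,230) to (295,300), within about 3 px of my estimate, so the caddy pose holds. Next I finish the tilt and advance.

```bash
python3 -m handwheel '-.06 -.19 .11 0 -.035 -.02 1;-.06 -.19 .11 0 -.051 -.032 1;-.06 -.19 .11 0 -.051 -.032 1;-.06 -.19 .11 0 -.051 -.032 1'; python3 -c "
from h import *
where();need(gatept(1.107))"
```

```text
time: 3.2
tool_pos: [452.4, 26.8, 197.0]
tcp_rot: [3.138, 0.734, -2.999]
contact_force: [4.0, 0.4, 2.1]
grip_width: 91.7
finger_force: 0.0
grasp caddy [-198.1   41.7  210.9] gate a 1.285 r 206.5 F [4.  0.4 2.1] w 91.67989330808139 ff 0.0 t 3.2
 tcp [525.3  33.2 102.2] shift [ 0.092 -0.044  1.193] turn [ 0.    -0.005 -0.001]
```

```bash
python3 -m handwheel '.09 -.04 .3 0 0 0 1;.09 -.04 .6 0 -.005 0 1;.09 -.04 .8 0 -.005 0 1;.09 -.04 .8 0 -.005 0 1;.09 -.04 .8 0 -.005 0 1'; python3 -c "
from h import *
where();need(gatept(1.107))"
```

```text
time: 3.62
tool_pos: [504.1, 30.5, 169.9]
tcp_rot: [3.123, 0.695, -3.009]
contact_force: [0.6, 0.6, 0.3]
grip_width: 91.7
finger_force: 0.0
grasp caddy [-145.9   37.7  184.4] gate a 1.167 r 158.6 F [0.6 0.6 0.3] w 91.73536055161888 ff 0.0 t 3.6167
 tcp [525.3  33.2 102.2] shift [ 0.269 -0.014  0.657] turn [ 0.003 -0.017 -0.004]
```

```bash
python3 -c "
from h import *
print(np.round(now()[2]['joint_positions'],3),np.round(now()[2]['dq'],2))"; python3 -m handwheel '0 0 0 0 0 0 1;0 0 0 0 0 0 1'; python3 -c "
from h import *
print(np.round(now()[2]['joint_positions'],3),np.round(now()[2]['dq'],2));where();need(gatept(1.107))"
```

```text
[-0.262  0.138  2.257  1.231  0.284 -3.1  ] [-0.01 -0.03  0.04  0.01  0.   -0.02]
time: 3.78
tool_pos: [502.7, 30.2, 170.2]
tcp_rot: [3.124, 0.696, -3.009]
contact_force: [0.1, 0.6, 0.5]
grip_width: 91.5
finger_force: 0.0
[-0.264  0.135  2.26   1.233  0.283 -3.103] [-0.01 -0.01 -0.    0.01 -0.   -0.01]
grasp caddy [-147.2   37.6  184.7] gate a 1.17 r 159.9 F [0.1 0.6 0.5] w 91.48192470910797 ff 0.0 t 3.7833
 tcp [525.3  33.2 102.2] shift [ 0.261 -0.012  0.668] turn [ 0.003 -0.017 -0.004]
```

j5 is at its lower limit because the wrist lines up with the forearm at this tilt so close in. I'll grasp at a smaller tilt and add tilt as the gate goes in.

```bash
python3 -c "
from h import *
need(gatept(1.107),t=.25,back=60)"
```

```text
tcp [502.6  29.8 155.9] shift [ 0.093 -0.006  0.108] turn [ 0.003  0.142 -0.003]
```

```bash
python3 -m handwheel '.05 0 0 0 .035 0 1;.07 0 0 0 .07 0 1;.09 0 0 0 .105 0 1;.09 0 .1 0 .142 0 1;.09 0 .1 0 .142 0 1;.09 0 .1 0 .142 0 1'; python3 -c "
from h import *
print(np.round(now()[2]['joint_positions'],3),np.round(now()[2]['dq'],2));where();need(gatept(1.107),t=.25,back=60)"
```

```text
time: 4.28
tool_pos: [500.9, 29.2, 156.5]
tcp_rot: [3.121, 0.298, -3.001]
contact_force: [1.0, 1.6, -0.3]
grip_width: 91.9
finger_force: 0.0
[-0.164  0.234  1.945  0.17   0.692 -1.995] [ 0.43  0.46 -1.19 -1.97  1.75  2.18]
grasp caddy [-142.7   36.6  174.4] gate a 1.153 r 156.2 F [ 1.   1.6 -0.3] w 91.90119161623024 ff 0.0 t 4.2833
 tcp [502.6  29.8 155.9] shift [-0.016  0.004  0.011] turn [ 0.006  0.015 -0.002]
```

Wrist is back near j4≈0. Advancing to the dowel.

```bash
python3 -m handwheel '-.02 0 .1 .005 .015 0 1;-.02 0 .3 .005 .015 0 1;-.02 0 .5 .005 .015 0 1;-.02 0 .5 .005 .015 0 1;-.02 0 .5 .005 .015 0 1'; python3 -c "
from h import *
print(np.round(now()[2]['joint_positions'],3));where();need(gatept(1.107),t=.25)
p=viewer.capture('wrist');save(p,'w2.png')"
```

```text
time: 4.7
tool_pos: [518.3, 34.2, 109.1]
tcp_rot: [3.133, 0.254, -2.998]
contact_force: [0.1, -0.5, 0.5]
grip_width: 92.2
finger_force: 0.0
[-0.129  0.351  1.924  0.129  0.627 -1.94 ]
grasp caddy [-123.9   39.3  127.3] gate a 1.115 r 138.0 F [ 0.1 -0.5  0.5] w 92.17641620371957 ff 0.0 t 4.7
 tcp [517.3  32.   97.8] shift [ 0.042 -0.021  0.106] turn [ 0.002  0.001 -0.001]
```

View pics/w2.png

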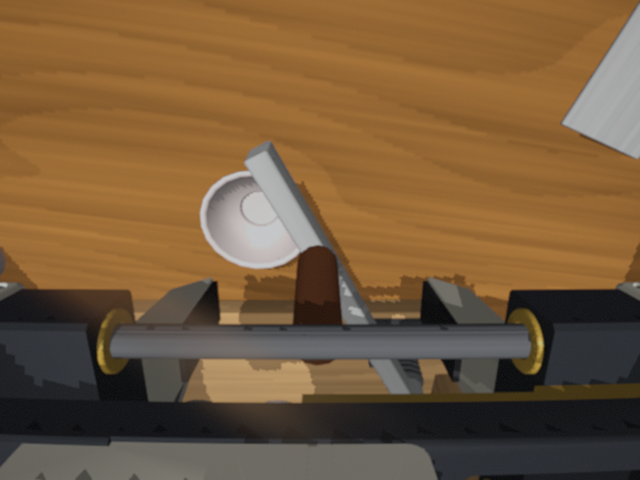

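The dowel sits centred between the fingers, spanning rows 245–360 near column 318. I'll advance 8 mm and close.

```bash
python3 -m handwheel '.04 -.02 .08 0 0 0 1;.04 -.02 .08 0 0 0 -1;.04 -.02 .08 0 0 0 -1;.04 -.02 .08 0 0 0 -1;.04 -.02 .08 0 0 0 -1;.04 -.02 .08 0 0 0 -1;.04 -.02 .08 0 0 0 -1;.04 -.02 .08 0 0 0 -1'; python3 -c "
from h import *
where()
for a,t in((1.107,.25),(.95,.3),(.8,.37),(.65,.45),(.5,.52),(.35,.6),(.2,.67)): need(gatept(a,2),t=t,msg=str(a))"
```

```text
time: 5.42
tool_pos: [517.9, 32.1, 100.8]
tcp_rot: [3.134, 0.257, -2.998]
contact_force: [-1.0, 0.6, 0.1]
grip_width: 49.7
finger_force: 0.0
grasp caddy [-124.7   37.2  119. ] gate a 1.104 r 139.6 F [-1.   0.6  0.1] w 49.65505815120336 ff 0.0 t 5.4167
1.107 tcp [517.3  32.   99.8] shift [0.009 0.    0.008] turn [ 0.002  0.002 -0.001]
0.95 tcp [532.1  15.2 100. ] shift [-0.11  -0.187  0.036] turn [ 0.002 -0.014 -0.001]
0.8 tcp [549.    1.4 100.5] shift [-0.254 -0.348  0.068] turn [ 0.002 -0.036 -0.001]
0.65 tcp [568.   -9.8 101.1] shift [-0.421 -0.487  0.104] turn [ 0.002 -0.061 -0.001]
0.5 tcp [588.2 -18.4 101.7] shift [-0.605 -0.601  0.145] turn [ 0.002 -0.084 -0.001]
0.35 tcp [609.6 -23.9 102.5] shift [-0.804 -0.687  0.189] turn [ 0.002 -0.109 -0.001]
0.2 tcp [631.5 -26.5 103.3] shift [-1.012 -0.744  0.235] turn [ 0.002 -0.131 -0.001]
```

```bash
python3 -m handwheel '0 0 0 0 0 0 -1;0 0 0 0 0 0 -1;0 0 0 0 0 0 -1;0 0 0 0 0 0 -1;0 0 0 0 0 0 -1;0 0 0 0 0 0 -1;0 0 0 0 0 0 -1'; python3 -c "
from h import *
where()
for a,t in((1.107,.25),(.95,.3),(.8,.37),(.65,.45),(.5,.52),(.35,.6)): need(gatept(a,3),t=t,msg=str(a))"
```

```text
time: 6.0
tool_pos: [517.9, 32.1, 100.7]
tcp_rot: [3.134, 0.257, -2.998]
contact_force: [0.6, 0.7, -0.3]
grip_width: 19.5
finger_force: 30.0
grasp caddy [-124.7   37.2  118.9] gate a 1.104 r 139.6 F [ 0.6  0.7 -0.3] w 19.518213076651833 ff 30.00003933906555 t 6.0
1.107 tcp [517.3  32.  100.8] shift [ 0.006  0.    -0.003] turn [ 0.002  0.002 -0.001]
0.95 tcp [532.1  15.2 101. ] shift [-0.114 -0.188  0.025] turn [ 0.002 -0.014 -0.001]
0.8 tcp [549.    1.4 101.5] shift [-0.258 -0.349  0.057] turn [ 0.002 -0.036 -0.001]
0.65 tcp [568.   -9.8 102.1] shift [-0.425 -0.487  0.093] turn [ 0.002 -0.062 -0.001]
0.5 tcp [588.2 -18.4 102.7] shift [-0.608 -0.601  0.134] turn [ 0.002 -0.084 -0.001]
0.35 tcp [609.6 -23.9 103.5] shift [-0.808 -0.688  0.177] turn [ 0.002 -0.109 -0.001]
```

Gripped (19.5 mm wide). Swinging along the arc to about 0.5.

```bash
python3 -m handwheel '-.05 -.1 .013 0 -.007 0 -1;-.11 -.19 .025 0 -.014 0 -1;-.185 -.27 .04 0 -.025 0 -1;-.26 -.35 .057 0 -.036 0 -1;-.34 -.42 .075 0 -.049 0 -1;-.425 -.49 .093 0 -.062 0 -1;-.52 -.55 .113 0 -.073 0 -1;-.61 -.60 .134 0 -.084 0 -1'; python3 -c "
from h import *
where();print(np.round(now()[2]['joint_positions'],3))
for a,t in((.5,.52),(.4,.57),(.3,.62)): need(gatept(a,3),t=t,msg=str(a))"
```

```text
time: 6.67
tool_pos: [587.2, -17.7, 102.0]
tcp_rot: [3.131, 0.519, -3.0]
contact_force: [-4.3, 5.1, 2.6]
grip_width: 19.5
finger_force: 29.9
grasp caddy [-68.  -22.2 118.3] gate a 0.508 r 139.8 F [-4.3  5.1  2.6] w 19.532948839457724 ff 29.922630786895752 t 6.6667
[-0.277  0.41   1.98   0.674  0.346 -2.585]
0.5 tcp [588.2 -18.4 102.7] shift [-0.012 -0.008 -0.002] turn [ 0.003 -0.    -0.002]
0.4 tcp [602.3 -22.4 103.2] shift [-0.131 -0.069  0.06 ] turn [ 0.003 -0.016 -0.002]
0.3 tcp [616.8 -25.1 103.7] shift [-0.254 -0.117  0.124] turn [ 0.003 -0.032 -0.002]
```

```bash
cat > k.py <<'E'
from h import *
from scipy.optimize import least_squares
D=[([1.069,.342,1.524,0,1.275,-.146],[182.8,492,226.6]),([-.264,.135,2.26,1.233,.283,-3.103],[502.7,30.2,170.2]),
([-.164,.234,1.945,.17,.692,-1.995],[500.9,29.2,156.5]),([-.129,.351,1.924,.129,.627,-1.94],[518.3,34.2,109.1]),([-.277,.41,1.98,.674,.346,-2.585],[587.2,-17.7,102])]
def fk(q,P):
    h,a,e,b,d,s=P; y=lambda t:R.from_euler('y',t); z=lambda t:R.from_euler('z',t)
    A=z(q[0]); p=np.array([0,0,h])+A.apply([0,s,0]); A=A*y(q[1]); p=p+A.apply([0,0,a]); A=A*y(q[2]); p=p+A.apply([e,0,b])
    A=A*z(q[3])*y(q[4])*z(q[5]); return p+A.apply([0,0,d]),A
F=least_squares(lambda P:np.concatenate([fk(q,P)[0]-p for q,p in D]),[200,400,0,400,200,0]); P=F.x
LO=np.array([-2.53,-.77,.04,-1,.28,-3.11]);HI=np.array([2.53,2.02,2.7,4.14,2.66,3.11])
def ik(g,t,yaw,q0):
    Rt=R.from_euler('z',yaw-YAW)*rot(t); tcp=g+Rt.as_matrix()[:,2]*bot.tcp_to_grasp
    f=lambda q:np.r_[(fk(q,P)[0]-tcp)/100,(Rt.inv()*fk(q,P)[1]*OFF).as_rotvec()]
    s=least_squares(f,q0,bounds=(LO+.01,HI-.01)); return s.x,np.abs(s.fun).max()
p,r,o=now(); OFF=(fk(o["joint_positions"],P)[1].inv()*r)
E
python3 - <<'E'
from k import *
np.set_printoptions(precision=2,suppress=True)
print(P,np.abs(F.fun).max(),OFF.as_rotvec())
q0=np.array(o["joint_positions"])
for a,l in((.5,3),(.3,3),(.3,26),(0,26),(0,3)):
  for t in(.45,.55,.62,.7):
    for yw in(.147,0,-.15): x,e=ik(gatept(a,l),t,yw,[-.13,.4,1.95,.3,.5,-2.]);print(a,l,t,yw,x,round(e,4))
E
```

```text
[222.6  506.31  46.36 379.33 318.11  76.39] 0.45893672850365874 [-0.   -0.    1.57]
0.5 3 0.45 0.147 [-0.26  0.42  1.92  0.43  0.42 -2.34] 0.0
0.5 3 0.45 0 [-0.21  0.41  1.93  0.26  0.37 -2.01] 0.0
0.5 3 0.45 -0.15 [-0.17  0.41  1.93  0.03  0.35 -1.62] 0.0
0.5 3 0.55 0.147 [-0.28  0.41  2.    0.79  0.31 -2.71] 0.0
0.5 3 0.55 0 [-0.24  0.41  1.98  0.5   0.29 -2.27] 0.0334
0.5 3 0.55 -0.15 [-0.17  0.41  1.95  0.04  0.29 -1.63] 0.0608
0.5 3 0.62 0.147 [-0.31  0.41  2.05  1.17  0.29 -3.1 ] 0.011
0.5 3 0.62 0 [-0.29  0.41  2.02  0.9   0.29 -2.7 ] 0.0739
0.5 3 0.62 -0.15 [-0.17  0.41  1.95  0.05  0.29 -1.63] 0.127
0.5 3 0.7 0.147 [-0.3   0.41  2.05  1.18  0.29 -3.1 ] 0.0768
0.5 3 0.7 0 [-0.32  0.41  2.06  1.28  0.29 -3.1 ] 0.0961
0.5 3 0.7 -0.15 [-0.18  0.4   1.95  0.09  0.29 -1.69] 0.2021
0.3 3 0.45 0.147 [-0.26  0.46  1.85  0.4   0.45 -2.3 ] 0.0
0.3 3 0.45 0 [-0.22  0.45  1.86  0.24  0.4  -1.99] 0.0
0.3 3 0.45 -0.15 [-0.18  0.45  1.86  0.03  0.38 -1.62] 0.0
0.3 3 0.55 0.147 [-0.28  0.44  1.93  0.72  0.34 -2.63] 0.0
0.3 3 0.55 0 [-0.23  0.44  1.92  0.47  0.29 -2.22] 0.0187
0.3 3 0.55 -0.1
[... 1797 characters left out ...]
0.29 -1.6 ] 0.1228
0 3 0.45 0.147 [-0.24  0.52  1.74  0.35  0.49 -2.23] 0.0
0 3 0.45 0 [-0.2   0.51  1.74  0.2   0.45 -1.93] 0.0
0 3 0.45 -0.15 [-0.16  0.51  1.74  0.01  0.44 -1.59] 0.0
0 3 0.55 0.147 [-0.26  0.5   1.82  0.6   0.37 -2.49] 0.0
0 3 0.55 0 [-0.21  0.5   1.83  0.38  0.3  -2.12] 0.0
0 3 0.55 -0.15 [-0.16  0.5   1.81  0.02  0.29 -1.6 ] 0.012
0 3 0.62 0.147 [-0.27  0.5   1.87  0.91  0.3  -2.8 ] 0.0
0 3 0.62 0 [-0.23  0.5   1.84  0.58  0.29 -2.33] 0.0438
0 3 0.62 -0.15 [-0.16  0.5   1.81  0.02  0.29 -1.6 ] 0.0784
0 3 0.7 0.147 [-0.28  0.5   1.91  1.2   0.29 -3.1 ] 0.0272
0 3 0.7 0 [-0.29  0.5   1.92  1.3   0.29 -3.1 ] 0.0985
0 3 0.7 -0.15 [-0.16  0.5   1.81  0.    0.29 -1.58] 0.1543
```

The kinematic fit is good to 0.5 mm. A tilt of about 0.62 at yaw 0.147 stays within joint ranges and clears the shelf by about 9 mm.

```bash
python3 - <<'E'
from k import *
np.set_printoptions(precision=2,suppress=True)
print("cam in tool",r.inv().apply(np.array(viewer.capture("wrist")["T"])[:3,3]-p))
for a,l,t in((.4,2.5,.53),(.3,2.5,.54),(.3,12,.56),(.3,24+2.5,.6),(.15,26.5,.62),(0.0,26.5,.64),(-.02,26.5,.64)):
    need(gatept(a,l),t=t,msg=f"{a} {l}"); print("    ",*ik(gatept(a,l),t,YAW,[-.28,.45,1.9,.7,.35,-2.6]))
E
```

```text
cam in tool [  74.31    1.03 -157.54]
0.4 2.5 tcp [601.7 -22.5 102.3] shift [-0.12 -0.06  0.06] turn [ 0. -0. -0.]
     [-0.28  0.43  1.95  0.67  0.34 -2.58] 2.1431762061033532e-14
0.3 2.5 tcp [615.6 -25.3 102.4] shift [-0.23 -0.11  0.12] turn [ 0.   -0.01 -0.  ]
     [-0.28  0.45  1.92  0.68  0.34 -2.59] 1.0884058099236427e-11
0.3 12 tcp [615.9 -25.3 112.1] shift [-0.28 -0.11  0.04] turn [ 0.   -0.01 -0.  ]
     [-0.28  0.43  1.93  0.71  0.34 -2.62] 3.92598877851924e-10
0.3 26.5 tcp [616.5 -25.2 127. ] shift [-0.36 -0.11 -0.09] turn [ 0.   -0.03 -0.  ]
     [-0.29  0.4   1.95  0.81  0.34 -2.72] 1.5631940186722204e-15
0.15 26.5 tcp [637.7 -26.8 127.2] shift [-0.54 -0.16  0.02] turn [ 0.   -0.03 -0.  ]
     [-0.29  0.43  1.91  0.84  0.33 -2.74] 1.7006063943118635e-13
0.0 26.5 tcp [659.  -25.2 127.4] shift [-0.73 -0.17  0.12] turn [ 0.   -0.04 -0.  ]
     [-0.27  0.46  1.87  0.86  0.33 -2.75] 5.866301222567926e-11
-0.02 26.5 tcp [661.7 -24.8 127.4] shift [-0.75 -0.17  0.13] turn [ 0.   -0.04 -0.  ]
     [-0.27  0.46  1.86  0.85  0.33 -2.74] 2.94728863536875e-11
```

```bash
python3 -m handwheel '-.06 -.03 .03 0 -.002 0 -1;-.12 -.06 .06 0 -.003 0 -1;-.23 -.11 .12 0 -.007 0 -1;-.23 -.11 .12 0 -.007 0 -1;-.28 -.11 .04 0 -.013 0 -1;-.36 -.11 -.09 0 -.026 0 -1;-.36 -.11 -.09 0 -.026 0 -1;-.36 -.11 -.09 0 -.026 0 -1'; python3 - <<'E'
from k import *
where(); print(np.round(o["joint_positions"],2))
w=viewer.capture("wrist"); save(w,"w3.png"); save(viewer.capture("scene"),"s3.png")
for a,l,t in((.2,26.5,.61),(.1,26.5,.63),(0.0,26.5,.64),(-.02,26.5,.64)): need(gatept(a,l),t=t,msg=f"{a} {l}")
E
```

```text
time: 7.38
tool_pos: [614.2, -23.3, 127.0]
tcp_rot: [3.128, 0.598, -3.001]
contact_force: [-1.9, 5.2, -3.9]
grip_width: 19.4
finger_force: 30.0
grasp caddy [-43.4 -31.8 142.6] gate a 0.318 r 138.7 F [-1.9  5.2 -3.9] w 19.362197007999047 ff 29.997747838497162 t 7.3833
[-0.29  0.4   1.95  0.82  0.35 -2.72]
0.2 26.5 tcp [630.6 -26.6 127.1] shift [-0.133 -0.057  0.084] turn [ 0.003 -0.004 -0.002]
0.1 26.5 tcp [644.9 -26.6 127.3] shift [-0.251 -0.078  0.162] turn [ 0.003 -0.01  -0.002]
0.0 26.5 tcp [659.  -25.2 127.4] shift [-0.368 -0.085  0.24 ] turn [ 0.003 -0.014 -0.002]
-0.02 26.5 tcp [661.7 -24.8 127.4] shift [-0.392 -0.085  0.256] turn [ 0.003 -0.014 -0.002]
```

View pics/w3.png

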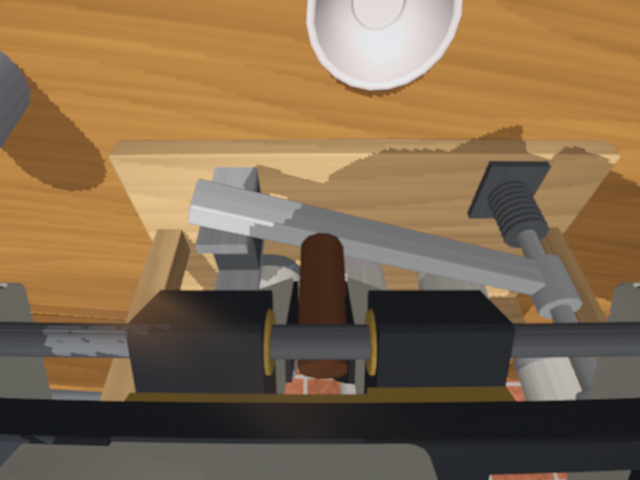

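The bar is raised off its hinge spring and its tip, at about (225,205), approaches the keeper lip. The −3.9 N vertical force matches the gate's weight. Swinging over the lip.

```bash
python3 -m handwheel '-.07 -.03 .04 .001 -.002 -.001 -1;-.13 -.057 .084 .003 -.004 -.002 -1;-.19 -.07 .12 .003 -.008 -.002 -1;-.25 -.08 .16 .003 -.01 -.002 -1;-.31 -.083 .2 .003 -.012 -.002 -1;-.38 -.085 .245 .003 -.014 -.002 -1;-.38 -.085 .245 .003 -.014 -.002 -1;-.38 -.085 .245 .003 -.014 -.002 -1'; python3 - <<'E'
from k import *
where(); print(np.round(o["joint_positions"],2))
w=viewer.capture("wrist"); save(w,"w4.png")
for a,l,t in((-.01,26.5,.64),(-.01,14,.63),(-.01,2.5,.62),(0,1.5,.62)): need(gatept(a,l),t=t,msg=f"{a} {l}"); print("    ",*ik(gatept(a,l),t,YAW,o["joint_positions"]))
E
```

```text
time: 8.15
tool_pos: [659.2, -23.7, 126.9]
tcp_rot: [3.138, 0.639, -2.993]
contact_force: [-7.0, 8.2, -2.7]
grip_width: 19.2
finger_force: 30.0
grasp caddy [  0.5 -38.6 142. ] gate a -0.003 r 138.6 F [-7.   8.2 -2.7] w 19.242024353138664 ff 30.002393424510956 t 8.15
[-0.27  0.46  1.87  0.86  0.33 -2.75]
-0.01 26.5 tcp [660.3 -25.  127.4] shift [-0.011 -0.015  0.001] turn [ 0.001 -0.     0.   ]
     [-0.27278334  0.45989289  1.86598954  0.8581125   0.32751487 -2.74556416] 4.575151293825852e-12
-0.01 14 tcp [660.2 -25.  114.8] shift [ 0.065 -0.015  0.102] turn [0.001 0.003 0.   ]
     [-0.27070032  0.48110568  1.86908771  0.88316173  0.31443069 -2.77352148] 3.4106051316484808e-15
-0.01 2.5 tcp [660.  -25.1 103.2] shift [ 0.136 -0.015  0.194] turn [0.001 0.006 0.   ]
     [-0.26862234  0.50093325  1.87069063  0.90326506  0.30334838 -2.79606323] 8.189607171033504e-12
0 1.5 tcp [658.7 -25.3 102.2] shift [ 0.153 -0.015  0.194] turn [0.001 0.006 0.   ]
     [-0.26983192  0.50087581  1.87515465  0.91519776  0.30130401 -2.80947441] 2.2737367544323206e-15
```

View pics/w4.png

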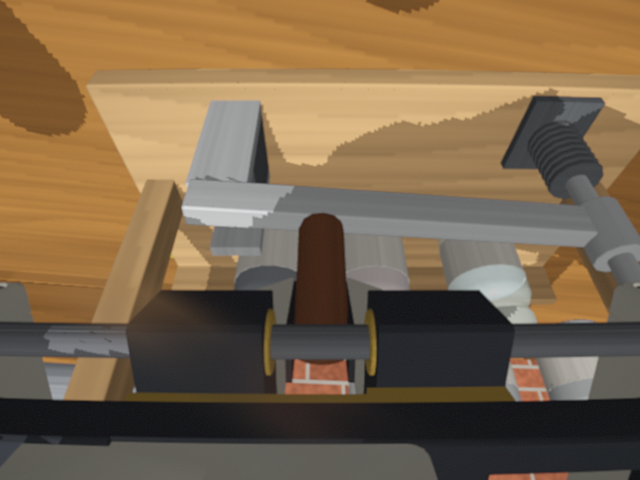

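The bar now lies parallel to the caddy front, past the lip, with the keeper at about (225,150–250). Lowering, with a little less tilt for joint margin.

```bash
python3 - <<'E'
from k import *
for a,l,t in((0,20,.62),(0,8,.6),(0,2,.58)): need(gatept(a,l)+C.apply([0,1.5,0]),t=t,msg=f"{a} {l}"); print("    ",*ik(gatept(a,l),t,YAW,o["joint_positions"]))
E
```

```text
0 20 tcp [658.4 -23.8 120.7] shift [0.043 0.    0.045] turn [0.001 0.006 0.   ]
     [-0.26983192  0.46946849  1.85969549  0.80662929  0.33189728 -2.69525317] 1.8278711877428578e-13
0 8 tcp [658.1 -23.8 108.5] shift [ 0.118 -0.     0.142] turn [0.001 0.012 0.   ]
     [-0.26566922  0.49030081  1.85420638  0.77994898  0.32785462 -2.67014119] 1.1368683772161603e-15
0 2 tcp [657.8 -23.9 102.3] shift [ 0.158 -0.     0.19 ] turn [0.001 0.019 0.   ]
     [-0.26153117  0.50130471  1.84328211  0.7228032   0.33537077 -2.61268589] 1.04435681197138e-13
```

```bash
python3 -m handwheel '.043 0 .045 0 .006 0 -1;.08 0 .095 0 .009 0 -1;.118 0 .142 0 .012 0 -1;.14 0 .17 0 .016 0 -1;.158 0 .19 0 .019 0 -1;.158 0 .19 0 .019 0 -1;.158 0 .19 0 .019 0 -1'; python3 - <<'E'
from k import *
where(); print(np.round(o["joint_positions"],2))
w=viewer.capture("wrist"); save(w,"w5.png")
E
```

```text
time: 8.78
tool_pos: [663.3, -22.0, 112.2]
tcp_rot: [-3.14, 0.595, -2.988]
contact_force: [-16.3, 24.6, 40.7]
grip_width: 19.5
finger_force: 29.7
grasp caddy [  5.5 -37.5 127.7] gate a -0.04 r 137.6 F [-16.3  24.6  40.7] w 19.52423279889055 ff 29.736488163471222 t 8.7833
[-0.26  0.49  1.83  0.72  0.34 -2.61]
```

View pics/w5.png

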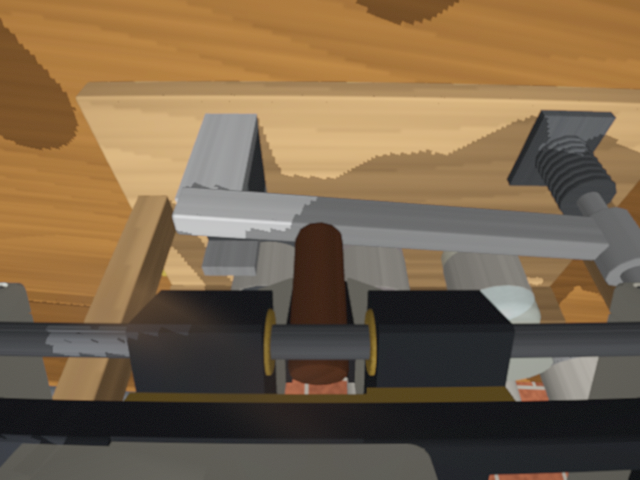

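Lowering met about 40 N, so something is blocking. I'll lift back and compare the bar's position with the keeper geometry.

```bash
python3 -m handwheel '-.05 0 -.06 0 0 0 -1;-.1 0 -.13 0 0 0 -1;-.1 0 -.13 0 0 0 -1'; python3 - <<'E'
from k import *
np.set_printoptions(precision=1,suppress=True)
where()
w=viewer.capture("wrist"); save(w,"w6.png")
im=w["frame"][:,:,::-1].copy()
def poly(pts,c):
    q=proj(w,[W(x) for x in pts]); cv2.polylines(im,[np.int32(q*8)],True,c,1,cv2.LINE_AA,3); return q
for x0,x1 in((-20,-12),(30,38)): poly([[x0,-73,84],[x0,-101,84],[x1,-101,84],[x1,-73,84]],(0,0,255))
poly([[-20,-73,66],[-20,-101,66],[-20,-101,84],[-20,-73,84]],(0,0,255))
poly([[-30,-170,18],[-30,170,18]],(0,255,0))
a,l=0,20
c=np.array([-np.sin(a),-np.cos(a),0]);n=np.array([c[1],-c[0],0])
for z in(66+l,84+l): poly([np.array([0,100,z])+s*c+k*n for s,k in((20,6),(200,6),(200,-6),(20,-6))],(255,0,0))
cv2.imwrite("pics/w6o.png",cv2.resize(im[60:300,130:450],None,fx=2.5,fy=2.5,interpolation=cv2.INTER_CUBIC))
E
```

```text
time: 9.08
tool_pos: [660.0, -23.8, 120.9]
tcp_rot: [3.14, 0.582, -2.993]
contact_force: [-4.9, 9.2, -4.0]
grip_width: 19.2
finger_force: 30.1
grasp caddy [  2.1 -38.8 136.6] gate a -0.015 r 138.8 F [-4.9  9.2 -4. ] w 19.233780663894205 ff 30.088057816028595 t 9.0833
```

View pics/w6o.png

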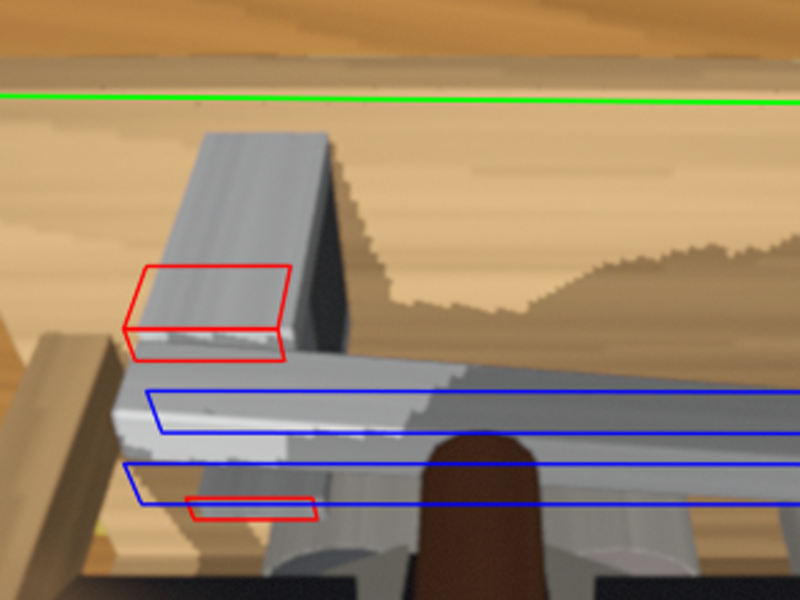

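The keeper projection agrees with the picture, but the real bar's tip end sits 35–55 crop px nearer the front than the a=0 model. The dowel has evidently shifted in the pads, and the bar landed on the lip. I'll fit the true angle and lift from the bar's corners.

```bash
python3 - <<'E'
from k import *
np.set_printoptions(precision=3,suppress=True)
w=viewer.capture("wrist")
def pt(a,l,s,k,z):
    c=np.array([-np.sin(a),-np.cos(a),0]);n=np.array([c[1],-c[0],0]); return W(np.array([0,100,z+l])+s*c+k*n)
# corner order: n at a=0 = (-1,0,0): k=+6 front
ob=np.array([[115,412],[122,458]])/2.5+[130,60]
edge=np.array([[300,352],[800,389]])/2.5+[130,60]
def f(x):
    a,l=x; q=proj(w,[pt(a,l,200,6,84),pt(a,l,200,-6,84),pt(a,l,190,6,66),pt(a,l,40,6,66)])
    e=q[3]-q[2]; nn=np.array([-e[1],e[0]])/np.linalg.norm(e)
    return np.r_[(q[:2]-ob)[:,1],(edge-q[2])@nn]
s=least_squares(f,[.05,10]);print(s.x,s.fun)
g=gatept(*s.x); q=proj(w,[g+[0,0,28],g-[0,0,28]]); print("dowel top/base px",q, "base in crop",(q-[130,60])*2.5)
print("model dowel vs grasp: gate pt caddy",C.inv().apply(g-O)); where()
E
```

```text
[ 0.108 26.349] [0.09  1.21  1.371 0.116]
dowel top/base px [[314.434 392.779]
 [315.309 252.923]] base in crop [[461.085 831.948]
 [463.272 482.307]]
model dowel vs grasp: gate pt caddy [-15.131 -39.18  142.349]
grasp caddy [  1.5 -38.8 135.1] gate a -0.011 r 138.8 F [-5.3 10.1 -3.7] w 18.75123218913162 ff 30.067615807056427 t 9.1833
```

```bash
python3 - <<'E'
from k import *
np.set_printoptions(precision=3,suppress=True)
w=viewer.capture("wrist"); p,r,o=now()
M=np.eye(4);M[:3,:3]=r.as_matrix();M[:3,3]=p; X=np.linalg.inv(M)@np.array(w["T"])
def pt(a,l,s,k,z):
    c=np.array([-np.sin(a),-np.cos(a),0]);n=np.array([c[1],-c[0],0]); return W(np.array([0,100,z+l])+s*c+k*n)
def fit(name,tp,rp,edge,top):
    v=dict(w);N=np.eye(4);N[:3,:3]=R.from_euler('xyz',rp).as_matrix();N[:3,3]=tp;v["T"]=N@X
    e0=np.array(edge,float);t0=np.array(top,float)
    def f(x):
        res=[]
        for z,E in((66,e0),(84,t0)):
            q=proj(v,[pt(*x,195,6,z),pt(*x,40,6,z)]);e=q[1]-q[0];res.append((E-q[0])@(np.array([-e[1],e[0]])/np.linalg.norm(e)))
        return np.concatenate(res)
    s=least_squares(f,[.1,10]); c=C.inv().apply(N[:3,3]-N[:3,2]*bot.tcp_to_grasp-O)
    gp=C.inv().apply(gatept(*s.x)-O); print(name,s.x,s.fun,"grasp",c,"dowel",gp)
fit("w3",[614.2,-23.3,127],[3.128,.598,-3.001],[[210,182],[500,247]],[[192,212],[280,232]])
fit("w4",[659.2,-23.7,126.9],[3.138,.639,-2.993],[[200,181],[580,207]],[[185,208],[270,215]])
E
```

```text
w3 [ 0.313 19.123] [-2.836 -1.559  0.699  3.031] grasp [-43.358 -31.728 142.536] dowel [-43.046 -33.218 135.123]
w4 [ 0.097 21.111] [ 1.567  0.295 -1.56  -0.044] grasp [  0.471 -38.612 141.991] dowel [-13.55  -39.343 137.111]
```

The pictures show the bar at a≈0.10, not 0: its tip caught the lip because the lift was only about 20 mm, and the dowel slid in the pads. Regripping here would put the gripper body too near the shelf, so I'll walk the gate back open under control and regrip.

```bash
python3 - <<'E'
from h import *
off=C.apply([-15,0,0])
for a,z,t in((.2,137,.57),(.3,137,.56),(.3,120,.54),(.45,120,.5),(.6,119,.45),(.75,119,.4),(.9,119,.34),(1.05,119,.28)): need(gatept(a,z-116)-off,t=t,msg=f"{a} {z}")
E
```

```text
0.2 137 tcp [644.8 -24.5 121.2] shift [ 0.109  0.015 -0.097] turn [0.001 0.003 0.   ]
0.3 137 tcp [630.7 -23.1 121.1] shift [ 0.224  0.05  -0.171] turn [0.001 0.006 0.   ]
0.3 120 tcp [630.4 -23.1 103.9] shift [ 0.321  0.05  -0.029] turn [0.001 0.013 0.   ]
0.45 120 tcp [609.3 -18.5 103.5] shift [ 0.492  0.127 -0.136] turn [0.001 0.025 0.   ]
0.6 119 tcp [589.  -10.9 102.1] shift [ 0.658  0.233 -0.227] turn [0.001 0.041 0.   ]
0.75 119 tcp [ 5.700e+02 -4.000e-01  1.017e+02] shift [ 0.805  0.364 -0.318] turn [0.001 0.057 0.   ]
0.9 119 tcp [552.7  12.6 101.3] shift [ 0.935  0.518 -0.398] turn [0.001 0.076 0.   ]
1.05 119 tcp [537.4  27.9 100.9] shift [ 1.044  0.692 -0.465] turn [0.001 0.095 0.   ]
```

```bash
python3 -m handwheel '.11 .015 -.1 0 .003 0 -1;.225 .05 -.17 0 .006 0 -1;.32 .05 -.03 0 .013 0 -1;.49 .127 -.136 0 .025 0 -1;.66 .233 -.227 0 .041 0 -1;.805 .364 -.318 0 .057 0 -1;.935 .518 -.4 0 .076 0 -1;.935 .518 -.4 0 .076 0 -1'; python3 - <<'E'
from h import *
where()
s=viewer.capture("scene");w=viewer.capture("wrist");save(w,"w7.png")
off=C.apply([-15,0,0])
for a,z,t in((1.05,119,.25),):need(gatept(a,z-116)-off,t=t,msg=f"{a} {z}")
T=viewer.cut_out("gate_grip",w)
for q in T[:1]:
    print(q["score"],q["centre"]); ys,xs=np.where(q["pixels"]); print(xs.min(),xs.max(),ys.min(),ys.max())
for a in(.9,1.0,1.1): print(a,proj(w,[gatept(a,-32),gatept(a,28)]))
E
```

```text
time: 9.9
tool_pos: [553.8, 10.7, 102.5]
tcp_rot: [-3.137, 0.343, -2.993]
contact_force: [-5.6, -4.8, -4.0]
grip_width: 19.3
finger_force: 30.0
grasp caddy [-93.9  11.  120.2] gate a 0.812 r 129.4 F [-5.6 -4.8 -4. ] w 19.312474882114138 ff 29.97462809085846 t 9.9
1.05 119 tcp [536.9  27.8 100.8] shift [ 0.145  0.207 -0.04 ] turn [-0.001  0.03   0.   ]
0.96 [302.1, 250.7]
210 392 134 384
0.9 [[323.26168219 235.43232724]
 [323.98117797 341.06546517]]
1.0 [[349.08542215 220.56761922]
 [360.22488856 324.46995202]]
1.1 [[377.86783369 207.21679532]
 [401.40322835 309.1309888 ]]
```

View pics/w7.png

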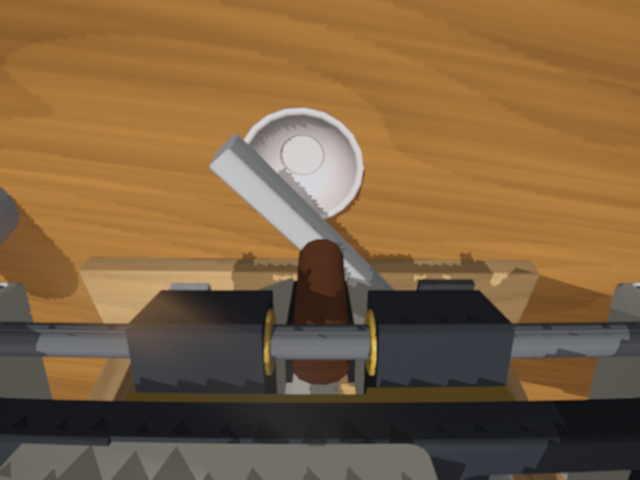

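The dowel spans rows 240–383 near column 321. This fits a≈0.9 with the gate still a few mm lifted, and the dish is untouched. I'll carry on to the rest angle, lower, and release.

```bash
python3 -m handwheel '.07 .1 -.02 0 .015 0 -1;.145 .207 -.04 0 .03 0 -1;.145 .207 -.01 0 .03 0 -1;.145 .207 .02 0 .03 0 -1;.145 .207 .02 0 .03 0 -1'; python3 -c "
from h import *
where()"; python3 -m handwheel '0 0 0 0 0 0 1;0 0 0 0 0 0 1;0 0 0 0 0 0 1;0 0 0 0 0 0 1;0 0 0 0 0 0 1;0 0 0 0 0 0 1;0 0 0 0 0 0 1;0 0 0 0 0 0 1'; python3 - <<'E'
from h import *
where()
t=viewer.capture("top");w=viewer.capture("wrist");np.save("w8.npy",w["frame"])
for n,p in(("top",t),("wrist",w)):
  for q in viewer.cut_out("gate",p)[:1]:
    m=q["pixels"]; f=p["frame"].astype(int); ys,xs=np.where(m); print(n,q["score"],m.sum(),xs.min(),xs.max(),ys.min(),ys.max())
    br=m&(f[:,:,0]<110)&(f[:,:,0]>f[:,:,2]*1.5); ys,xs=np.where(br)
    if len(xs): print("  brown",len(xs),xs.mean(),ys.mean(),xs.min(),xs.max(),ys.min(),ys.max())
  for a in(1.0,1.05,1.1,1.15): print(a,proj(p,[gatept(a,-32),gatept(a,28),gatept(a)*[1,1,0]+[0,0,84]]).round(1).tolist())
E
```

```text
time: 10.47
tool_pos: [536.6, 26.5, 93.4]
tcp_rot: [-3.138, 0.245, -2.995]
contact_force: [-12.2, -9.7, -0.6]
grip_width: 19.5
finger_force: 29.9
grasp caddy [-106.8   29.1  111.6] gate a 0.985 r 128.2 F [-12.2  -9.7  -0.6] w 19.450677661061786 ff 29.868688881397247 t 10.4667
time: 11.13
tool_pos: [540.2, 28.0, 95.9]
tcp_rot: [-3.138, 0.254, -2.995]
contact_force: [0.1, -0.7, -0.1]
grip_width: 68.0
finger_force: 0.0
grasp caddy [-103.2   30.1  114.1] gate a 0.975 r 124.6 F [ 0.1 -0.7 -0.1] w 67.9705063664171 ff 0.0 t 11.1333
top 0.48 74 288 303 225 244
1.0 [[319.8, 260.3], [319.2, 259.7], [319.8, 260.3]]
1.05 [[317.8, 262.0], [317.1, 261.4], [317.8, 262.0]]
1.1 [[315.7, 263.6], [314.8, 263.1], [315.7, 263.6]]
1.15 [[313.5, 265.0], [312.5, 264.6], [313.5, 265.0]]
wrist 0.83 12316 230 432 117 392
  brown 4483 317.73276823555653 283.5373633727415 288 364 231 363
1.0 [[304.3, 249.6], [297.2, 350.2], [304.3, 249.6]]
1.05 [[317.5, 242.8], [316.0, 342.1], [317.5, 242.8]]
1.1 [[331.3, 236.4], [335.9, 334.4], [331.3, 236.4]]
1.15 [[345.8, 230.5], [356.8, 327.2], [345.8, 230.5]]
```

```bash
python3 -c "
from h import *
need(gatept(1.05,-2)+C.apply([-4,0,0]),t=.25)"
```

```text
tcp [518.1  25.   95.8] shift [ 0.215  0.003 -0.055] turn [-0.001  0.001 -0.   ]
```

```bash
python3 -m handwheel '.215 0 -.055 0 0 0 1;.215 0 -.055 0 0 0 .6;.215 0 -.055 0 0 0 -1;.215 0 -.055 0 0 0 -1;.215 0 -.055 0 0 0 -1;.215 0 -.055 0 0 0 -1;.215 0 -.055 0 0 0 -1;.215 0 -.055 0 0 0 -1'; python3 -m handwheel '0 0 0 0 0 0 -1;0 0 0 0 0 0 -1;0 0 0 0 0 0 -1;0 0 0 0 0 0 -1;0 0 0 0 0 0 -1;0 0 0 0 0 0 -1;0 0 0 0 0 0 -1;0 0 0 0 0 0 -1'; python3 - <<'E'
from h import *
where()
off=C.apply([-4,0,0])
for a,t in((1.0,.27),(.9,.31),(.8,.36),(.7,.41),(.6,.46),(.5,.5),(.4,.53),(.33,.54)): need(gatept(a,-2)+off,t=t,msg=str(a))
E
```

```text
time: 12.0
tool_pos: [518.3, 24.7, 95.7]
tcp_rot: [-3.138, 0.254, -2.995]
contact_force: [-0.0, 0.4, 0.4]
grip_width: 49.7
finger_force: 0.0
time: 12.67
tool_pos: [518.1, 24.7, 95.8]
tcp_rot: [-3.138, 0.254, -2.995]
contact_force: [-0.6, -0.3, 0.8]
grip_width: 19.2
finger_force: 30.0
grasp caddy [-125.5   30.1  114. ] gate a 1.063 r 143.7 F [-0.6 -0.3  0.8] w 19.18390067116858 ff 29.964693188667297 t 12.6667
1.0 tcp [522.9  19.7  95.9] shift [-0.039 -0.056  0.009] turn [-0.001 -0.005 -0.   ]
0.9 tcp [533.3   9.7  96.1] shift [-0.126 -0.17   0.03 ] turn [-0.001 -0.018 -0.   ]
0.8 tcp [544.9   0.8  96.4] shift [-0.224 -0.275  0.053] turn [-0.001 -0.034 -0.   ]
0.7 tcp [557.3  -7.   96.8] shift [-0.333 -0.37   0.078] turn [-0.001 -0.05  -0.   ]
0.6 tcp [570.4 -13.6  97.2] shift [-0.45  -0.455  0.104] turn [-0.001 -0.066 -0.   ]
0.5 tcp [583.9 -19.   97.5] shift [-0.573 -0.528  0.133] turn [-0.001 -0.078 -0.   ]
0.4 tcp [597.8 -23.1  97.8] shift [-0.7   -0.588  0.163] turn [-0.001 -0.088 -0.   ]
0.33 tcp [607.5 -25.2  97.9] shift [-0.791 -0.623  0.186] turn [-0.001 -0.091 -0.   ]
```

```bash
python3 -m handwheel '-.04 -.056 .01 0 -.005 0 -1;-.126 -.17 .03 0 -.018 0 -1;-.224 -.275 .053 0 -.034 0 -1;-.333 -.37 .078 0 -.05 0 -1;-.45 -.455 .104 0 -.066 0 -1;-.573 -.528 .133 0 -.078 0 -1;-.7 -.588 .163 0 -.088 0 -1;-.79 -.623 .186 0 -.091 0 -1'; cat > fit.py <<'E'
from k import *
def gatefit(save_=None):
    w=viewer.capture("wrist"); m=viewer.cut_out("gate",w)
    m=m[0]["pixels"]; p,r,o=now()
    c0=C.inv().apply(p-r.as_matrix()[:,2]*bot.tcp_to_grasp-O)
    def mask(a,l):
        c=np.array([-np.sin(a),-np.cos(a),0]);n=np.array([c[1],-c[0],0])
        P=[W(np.array([0,100,z+l])+s*c+k*n) for s in(155,200) for k in(6,-6) for z in(66,84)]
        q=cv2.convexHull(np.float32(proj(w,P))); i=np.zeros((480,640),np.uint8); cv2.fillConvexPoly(i,np.int32(q*16),1,cv2.LINE_8,4); return i>0
    best=[]
    x1=285 # dowel left edge
    sel=np.zeros((480,640),bool); sel[:285,:x1-5]=True
    for a in np.arange(-.08,.5,.01):
        for l in np.arange(0,37,1.5):
            i=mask(a,l)&sel; best.append(((i&m).sum()/max(1,((i|m)&sel).sum()),a,l))
    best.sort(reverse=True); print("gate fit iou,a,lift",[tuple(np.round(b,3)) for b in best[:5]])
    return best[0]
E
python3 - <<'E'
from fit import *
where(); gatefit()
off=C.apply([-4,0,0])
for a,l,t in((.3,-2,.54),(.3,14,.57),(.3,29,.6)): need(gatept(a,l)+off,t=t,msg=f"{a} {l}");print("   ",ik(gatept(a,l)+off,t,YAW,o["joint_positions"])[1])
E
```

```text
time: 13.33
tool_pos: [605.9, -24.6, 96.4]
tcp_rot: [-3.141, 0.537, -2.995]
contact_force: [-7.3, 1.4, 5.0]
grip_width: 19.5
finger_force: 30.1
grasp caddy [-50.8 -31.6 112.6] gate a 0.368 r 141.0 F [-7.3  1.4  5. ] w 19.48215548822419 ff 30.06182312965393 t 13.3333
gate fit iou,a,lift [(np.float64(0.856), np.float64(0.35), np.float64(0.0)), (np.float64(0.855), np.float64(0.36), np.float64(0.0)), (np.float64(0.845), np.float64(0.36), np.float64(1.5)), (np.float64(0.84), np.float64(0.37), np.float64(1.5)), (np.float64(0.828), np.float64(0.37), np.float64(3.0))]
0.3 -2 tcp [611.6 -25.9  97.9] shift [-0.044 -0.02   0.015] turn [-0.001 -0.001 -0.   ]
    2.2737367544323207e-14
0.3 14 tcp [612.1 -25.8 114.2] shift [-0.132 -0.02  -0.123] turn [-0.001 -0.01  -0.   ]
    9.625367169974197e-13
0.3 29 tcp [612.6 -25.8 129.5] shift [-0.214 -0.02  -0.252] turn [-0.001 -0.02  -0.   ]
    1.7809096419796334e-10
```

The image fit (a≈0.355, lift 0) agrees with the arm. Now lifting about 31 mm.

```bash
python3 -m handwheel '-.07 -.01 -.06 0 -.005 0 -1;-.13 -.02 -.123 0 -.01 0 -1;-.175 -.02 -.19 0 -.015 0 -1;-.214 -.02 -.255 0 -.02 0 -1;-.214 -.02 -.255 0 -.02 0 -1;-.214 -.02 -.255 0 -.02 0 -1'; python3 - <<'E'
from fit import *
where(); gatefit()
off=C.apply([-4,0,0])
for a,l,t in((.2,29,.61),(.1,29,.62),(0,29,.64),(-.03,29,.64)): need(gatept(a,l)+off,t=t,msg=f"{a} {l}");print("   ",ik(gatept(a,l)+off,t,YAW,o["joint_positions"])[1])
E
```

```text
time: 13.93
tool_pos: [610.3, -24.2, 128.9]
tcp_rot: [-3.141, 0.597, -2.993]
contact_force: [-3.7, 4.2, -4.1]
grip_width: 19.5
finger_force: 30.0
grasp caddy [-47.3 -31.9 144.5] gate a 0.344 r 140.1 F [-3.7  4.2 -4.1] w 19.459354180646407 ff 30.006591975688934 t 13.9333
gate fit iou,a,lift [(np.float64(0.917), np.float64(0.26), np.float64(18.0)), (np.float64(0.917), np.float64(0.27), np.float64(19.5)), (np.float64(0.915), np.float64(0.25), np.float64(16.5)), (np.float64(0.913), np.float64(0.28), np.float64(21.0)), (np.float64(0.912), np.float64(0.23), np.float64(13.5))]
0.2 29 tcp [626.6 -27.2 129.6] shift [-0.135 -0.054  0.08 ] turn [ 0.    -0.004  0.   ]
    1.3176304491935298e-12
0.1 29 tcp [640.8 -27.2 129.7] shift [-0.251 -0.075  0.158] turn [ 0.    -0.007  0.   ]
    1.1368683772161603e-15
0 29 tcp [655.  -25.8 129.9] shift [-0.37  -0.082  0.237] turn [ 0.    -0.014  0.   ]
    5.684341886080802e-15
-0.03 29 tcp [659.2 -25.1 129.9] shift [-0.405 -0.082  0.26 ] turn [ 0.    -0.014  0.   ]
    1.0960121699099546e-13
```

```bash
python3 - <<'E'
s=open('fit.py').read()
s=s.replace("(155,200)","(25,200)").replace("sel[:285,:x1-5]=True","sel[:285,:x1-5]=True; sel[:285,360:500]=True").replace("def gatefit","def gatefit")
open('fit.py','w').write(s)
E
python3 - <<'E'
from fit import *
gatefit()
s=viewer.capture("scene")
for q in viewer.cut_out("gate",s)[:2]:
    ys,xs=np.where(q["pixels"]); print(q["score"],len(xs),xs.min(),xs.max(),ys.min(),ys.max())
for l in(0,18,30): print(l,proj(s,[gatept(.32,l+28),W([0,100,84+l]),W([-200*np.sin(.32),100-200*np.cos(.32),84+l])]).round(1).tolist())
E
```

```text
gate fit iou,a,lift [(np.float64(0.898), np.float64(0.34), np.float64(30.0)), (np.float64(0.895), np.float64(0.32), np.float64(27.0)), (np.float64(0.893), np.float64(0.33), np.float64(28.5)), (np.float64(0.889), np.float64(0.31), np.float64(25.5)), (np.float64(0.886), np.float64(0.32), np.float64(28.5))]
0.91 501 282 332 246 289
0 [[295.3, 242.2], [335.2, 294.7], [281.6, 249.8]]
18 [[295.0, 235.9], [335.3, 288.7], [281.1, 244.0]]
30 [[294.8, 231.6], [335.3, 284.6], [280.8, 240.1]]
```

Angle about 0.33 and lift about 29: clear of the lip. Swinging in.

```bash
python3 -m handwheel '-.07 -.03 .04 0 -.002 0 -1;-.135 -.054 .08 0 -.004 0 -1;-.19 -.065 .12 0 -.006 0 -1;-.25 -.075 .158 0 -.007 0 -1;-.25 -.075 .158 0 -.007 0 -1;-.25 -.075 .158 0 -.007 0 -1'; python3 - <<'E'
from fit import *
where(); gatefit()
off=C.apply([-4,0,0])
for a,l,t in((0.05,29,.63),(0,29,.64),(-.02,29,.64)): need(gatept(a,l)+off,t=t,msg=f"{a} {l}")
E
```

```text
time: 14.73
tool_pos: [639.8, -26.0, 128.5]
tcp_rot: [3.139, 0.616, -2.992]
contact_force: [-5.7, 7.1, -3.5]
grip_width: 19.3
finger_force: 30.0
grasp caddy [-18.8 -38.1 143.8] gate a 0.135 r 139.3 F [-5.7  7.1 -3.5] w 19.27263001120543 ff 29.999833703041077 t 14.7333
gate fit iou,a,lift [(np.float64(0.914), np.float64(0.12), np.float64(27.0)), (np.float64(0.912), np.float64(0.1), np.float64(25.5)), (np.float64(0.905), np.float64(0.11), np.float64(27.0)), (np.float64(0.901), np.float64(0.11), np.float64(25.5)), (np.float64(0.901), np.float64(0.13), np.float64(28.5))]
0.05 29 tcp [647.9 -26.7 129.8] shift [-0.073 -0.019  0.037] turn [ 0.001 -0.004  0.001]
0 29 tcp [655.  -25.8 129.9] shift [-0.132 -0.021  0.077] turn [ 0.001 -0.008  0.001]
-0.02 29 tcp [657.8 -25.4 129.9] shift [-0.154 -0.021  0.093] turn [ 0.001 -0.008  0.001]
```

```bash
python3 -m handwheel '-.04 -.01 .02 0 -.002 0 -1;-.073 -.019 .037 0 -.004 0 -1;-.1 -.02 .057 0 -.006 0 -1;-.132 -.02 .077 0 -.008 0 -1;-.15 -.02 .09 0 -.008 0 -1;-.15 -.02 .09 0 -.008 0 -1'; python3 - <<'E'
from fit import *
where(); gatefit()
off=C.apply([-4,0,0])
for a,l,t in((-.02,29,.64),(-.02,16,.62),(-.02,4,.6),(-.02,-2,.59)): need(gatept(a,l)+off,t=t,msg=f"{a} {l}");print("   ",ik(gatept(a,l)+off,t,YAW,o["joint_positions"])[1])
E
```

```text
time: 15.33
tool_pos: [656.4, -24.5, 129.2]
tcp_rot: [3.137, 0.639, -2.992]
contact_force: [-10.6, 8.0, -3.7]
grip_width: 19.4
finger_force: 30.0
grasp caddy [ -2.4 -39.  144.3] gate a 0.017 r 139.1 F [-10.6   8.   -3.7] w 19.374586524033642 ff 30.00603049993515 t 15.3333
gate fit iou,a,lift [(np.float64(0.914), np.float64(-0.0), np.float64(27.0)), (np.float64(0.902), np.float64(0.01), np.float64(28.5)), (np.float64(0.901), np.float64(-0.02), np.float64(25.5)), (np.float64(0.901), np.float64(-0.01), np.float64(27.0)), (np.float64(0.9), np.float64(-0.01), np.float64(25.5))]
-0.02 29 tcp [657.8 -25.4 129.9] shift [-0.015 -0.01   0.002] turn [ 0.002 -0.     0.001]
    3.835438540305099e-11
-0.02 16 tcp [657.5 -25.4 116.7] shift [ 0.066 -0.011  0.107] turn [0.002 0.006 0.001]
    1.9021621071564597e-12
-0.02 4 tcp [657.2 -25.5 104.5] shift [ 0.142 -0.011  0.203] turn [0.002 0.013 0.001]
    1.4210854715202005e-15
-0.02 -2 tcp [657.  -25.5  98.4] shift [ 0.179 -0.011  0.251] turn [0.002 0.016 0.001]
    2.842170943040401e-15
```

Angle about 0 and lift about 27. Lowering in two stages, watching the force.

```bash
python3 -m handwheel '.02 0 .05 0 .003 0 -1;.066 0 .107 0 .006 0 -1;.1 0 .155 0 .01 0 -1;.11 0 .165 0 .01 0 -1;.11 0 .165 0 .01 0 -1'; python3 - <<'E'
from fit import *
where(); gatefit()
off=C.apply([-4,0,0])
for a,l,t in((-.015,4,.6),(-.015,-2,.59)): need(gatept(a,l)+off,t=t,msg=f"{a} {l}")
E
```

```text
time: 15.85
tool_pos: [657.3, -24.4, 109.1]
tcp_rot: [3.137, 0.607, -2.992]
contact_force: [-9.2, 9.1, -3.4]
grip_width: 19.3
finger_force: 30.0
grasp caddy [ -1.  -39.1 124.6] gate a 0.007 r 139.1 F [-9.2  9.1 -3.4] w 19.255710159562014 ff 30.005572736263275 t 15.85
gate fit iou,a,lift [(np.float64(0.896), np.float64(-0.03), np.float64(6.0)), (np.float64(0.891), np.float64(-0.02), np.float64(6.0)), (np.float64(0.89), np.float64(-0.05), np.float64(4.5)), (np.float64(0.888), np.float64(-0.04), np.float64(4.5)), (np.float64(0.888), np.float64(-0.01), np.float64(7.5))]
-0.015 4 tcp [656.5 -25.6 104.5] shift [ 0.037 -0.01   0.035] turn [0.002 0.002 0.001]
-0.015 -2 tcp [656.3 -25.6  98.4] shift [ 0.074 -0.011  0.084] turn [0.002 0.006 0.001]
```

It is down inside the keeper without contact (Fz still equals the gate's weight). Lowering the rest.

```bash
python3 -m handwheel '.03 0 .035 0 .002 0 -1;.05 0 .06 0 .004 0 -1;.06 0 .075 0 .005 0 -1;.06 0 .075 0 .005 0 -1'; python3 - <<'E'
from fit import *
where(); gatefit(); print(np.round(o["joint_positions"],2))
E
```

```text
time: 16.28
tool_pos: [657.3, -24.6, 100.3]
tcp_rot: [3.137, 0.593, -2.993]
contact_force: [-7.7, 10.0, -3.4]
grip_width: 19.7
finger_force: 30.0
grasp caddy [ -0.9 -39.2 115.8] gate a 0.006 r 139.2 F [-7.7 10.  -3.4] w 19.686065355116696 ff 30.03448337316513 t 16.2833
gate fit iou,a,lift [(np.float64(0.811), np.float64(-0.01), np.float64(0.0)), (np.float64(0.81), np.float64(-0.0), np.float64(0.0)), (np.float64(0.799), np.float64(0.01), np.float64(0.0)), (np.float64(0.799), np.float64(0.01), np.float64(1.5)), (np.float64(0.792), np.float64(-0.02), np.float64(0.0))]
[-0.27  0.5   1.86  0.8   0.33 -2.7 ]
```

Nearly down. A further 4 mm or so, until it bottoms out.

```bash
python3 -m handwheel '.02 0 .025 0 0 0 -1;.025 0 .035 0 0 0 -1;.025 0 .035 0 0 0 -1'; python3 - <<'E'
from fit import *
where(); gatefit()
c=C.inv().apply(p-r.as_matrix()[:,2]*bot.tcp_to_grasp-O)
for dx,t in((0,.59),(-40,.55),(-80,.48),(-120,.4)):
    g=W(c+[dx,0,0]); need(g,t=t,msg=str(dx)); print("   ",*ik(g,t,YAW,o["joint_positions"]))
E
```

```text
time: 16.63
tool_pos: [658.4, -25.2, 97.7]
tcp_rot: [3.138, 0.596, -2.994]
contact_force: [-9.2, 7.9, 4.1]
grip_width: 19.4
finger_force: 30.3
grasp caddy [ 1.000e-01 -4.000e+01  1.132e+02] gate a -0.001 r 140.0 F [-9.2  7.9  4.1] w 19.360317107320583 ff 30.341328978538513 t 16.6333
gate fit iou,a,lift [(np.float64(0.819), np.float64(-0.01), np.float64(0.0)), (np.float64(0.808), np.float64(-0.02), np.float64(0.0)), (np.float64(0.806), np.float64(-0.0), np.float64(1.5)), (np.float64(0.802), np.float64(-0.0), np.float64(0.0)), (np.float64(0.797), np.float64(0.01), np.float64(1.5))]
0 tcp [658.3 -25.3  97.6] shift [ 0.003 -0.001  0.002] turn [0.001 0.002 0.   ]
    [-0.26346257  0.50896624  1.85480352  0.79074571  0.31761245 -2.68287249] 4.747722215370231e-11
-40 tcp [618.1 -31.2  97.2] shift [ 0.341 -0.    -0.223] turn [0.001 0.015 0.   ]
    [-0.28990467  0.45920554  1.92748434  0.74618325  0.33186062 -2.66798389] 2.917918703685129e-14
-80 tcp [577.4 -37.3  96.6] shift [ 0.685  0.001 -0.449] turn [0.001 0.037 0.   ]
    [-0.31132182  0.41211826  1.97343551  0.5868702   0.37788379 -2.53692873] 9.411053270014235e-11
-120 tcp [536.5 -43.3  95.9] shift [ 1.031  0.002 -0.676] turn [0.001 0.063 0.   ]
    [-0.33101078  0.36868259  2.00884587  0.43293866  0.44115718 -2.41189745] 4.0191139305534306e-12
```

Bottomed out (Fz now +4, a≈0, lift 0). Releasing to half open.

```bash
python3 -m handwheel '0 0 0 0 0 0 0;0 0 0 0 0 0 0;0 0 0 0 0 0 0;0 0 0 0 0 0 0;0 0 0 0 0 0 0;0 0 0 0 0 0 0;0 0 0 0 0 0 0'; python3 - <<'E'
from fit import *
where(); gatefit()
E
```

```text
time: 17.32
tool_pos: [661.5, -29.2, 99.7]
tcp_rot: [-3.137, 0.602, -2.994]
contact_force: [0.1, 0.3, -0.0]
grip_width: 46.1
finger_force: 0.0
grasp caddy [  2.5 -44.2 115.2] gate a -0.017 r 144.2 F [ 0.1  0.3 -0. ] w 46.14628073924456 ff 0.0 t 17.3167
gate fit iou,a,lift [(np.float64(0.715), np.float64(0.04), np.float64(0.0)), (np.float64(0.71), np.float64(0.03), np.float64(0.0)), (np.float64(0.708), np.float64(0.05), np.float64(0.0)), (np.float64(0.701), np.float64(0.05), np.float64(1.5)), (np.float64(0.696), np.float64(0.06), np.float64(1.5))]
```

Released and latched at about 0.03–0.04, with no contact force. Withdrawing horizontally.

```bash
python3 -m handwheel '.15 .02 -.1 0 .003 0 0;.34 .03 -.22 0 .014 0 0;.5 .03 -.33 0 .025 0 0;.68 .03 -.45 0 .036 0 0;.85 .03 -.56 0 .05 0 0;1 .03 -.66 0 .062 0 0;1 .03 -.66 0 .062 0 0;1 .03 -.66 0 .062 0 0'; python3 -m handwheel '0 0 -.3 0 .02 0 0;0 0 -.6 0 .04 0 0;0 0 -.9 0 .06 0 0;0 0 -.9 0 .06 0 0;0 0 -.9 0 .06 0 0'; python3 - <<'E'
from fit import *
where()
w=viewer.capture("wrist");s=viewer.capture("scene");t=viewer.capture("top")
q=viewer.recognise("gate_grip",w)[:1]; print(q and q[0])
for a,l in((.03,0),(.03,18),(.14,0),(.14,18),(1.05,0)): print(a,l,proj(w,[gatept(a,l)]).round(1).tolist(),"tip",proj(w,[W([-200*np.sin(a),100-200*np.cos(a),75+l])]).round(1).tolist())
print([ (x["centre"],x["score"]) for x in viewer.recognise("gate_tip",w)[:2]])
for q in viewer.cut_out("gate",w)[:1]:
    ys,xs=np.where(q["pixels"]); print(q["score"],len(xs),xs.min(),xs.max(),ys.min(),ys.max())
for n,P_ in(("scene",s),("top",t)): print(n,[(onz(P_,x["centre"],14),x["score"]) for x in viewer.recognise("dish",P_)[:1]])
E
```

```text
time: 18.08
tool_pos: [543.0, -43.5, 97.8]
tcp_rot: [-3.137, 0.409, -2.995]
contact_force: [-0.3, -0.2, -0.0]
grip_width: 45.9
finger_force: 0.0
time: 18.5
tool_pos: [509.3, -48.0, 181.7]
tcp_rot: [-3.137, 0.225, -2.994]
contact_force: [0.2, 1.1, -1.3]
grip_width: 46.0
finger_force: 0.0
grasp caddy [-144.4  -40.5  200. ] gate a 0.799 r 201.5 F [ 0.2  1.1 -1.3] w 46.04034256636199 ff 0.0 t 18.5
{'centre': [321.3, 377.8], 'score': 0.8}
0.03 0 [[318.9, 385.8]] tip [[250.4, 345.5]]
0.03 18 [[318.8, 405.5]] tip [[246.9, 361.2]]
0.14 0 [[320.6, 372.1]] tip [[250.3, 326.5]]
0.14 18 [[320.6, 391.7]] tip [[246.7, 341.8]]
1.05 0 [[430.8, 258.4]] tip [[380.9, 157.9]]
[([321.6, 371.7], 0.56)]
0.71 860 310 335 359 393
scene [(array([533.10376414, -12.31472808,  14.        ]), 0.8)]
top [(array([541.80400552,  -9.73906641,  14.        ]), 0.82)]
```

The dowel is where a latched gate puts it. The grip height at release matched the unlifted grip height, the dish has not moved, and the robot is clear.

```bash
python3 -c "
from plant import bot
print(bot.close_job())"
```

```text
the job is handed in; nothing more can be done
None
```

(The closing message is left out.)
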